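Turn the status flag of a checked batch

TASK

The batch in the dropper bottle (the one with the long teat) has been checked: flip over the hinged status flag on the stand where that bottle is, pushing it gently with the fingertips until it lies fully down on its other side with the ring-marked face up. Leave the other two flags as they are and do not disturb the bottles or the jar.

Things in the scene. Friction and masses are not known exactly. Their poses are not given: they have to be found in the camera images.
- stand_dropper: Fixed stand of the dropper bottle: base plate 140 (x) x 150 (y) x 8 mm. Origin on the worktop under the middle of the hinge, z up. Hinge axis along x, 60 mm above the worktop, between cheeks (outer faces x = +-31 mm, tops 67 mm above the worktop). Rest posts, 12 mm diameter, reach the level flag's underside at y = +-60 mm; else it is open below. The bottle stands at x = -67 mm.
- stand_amber: Identical fixed stand that carries the capped brown bottle; same frame and sizes as stand_dropper.
- stand_jar: Identical fixed stand that carries the white jar; same frame and sizes as stand_dropper.
- flag_dropper (a joint): Hinge of the dropper bottle's flag, rad: 0 = level along the stand's +y, bar-marked face up; 1.57 = upright; 3.14 = level along -y, ring-marked face up (stops at 0 and 3.14). Starts at 0 to 0.2. Stiff hinge: the 50 g flag stays at any angle where it is left; moving it takes up to 0.06 N m, about 2 N at the tab or 1 N near the free edge. Rubber-padded stops.
- flag_amber (a joint): The same for the flag beside the capped brown bottle, which starts near 3.14 (already turned).
- flag_jar (a joint): The same for the flag beside the white jar, which starts near 0.
- flag_dropper_edge (a point): Middle of the free edge of the dropper bottle's flag: a flat aluminium paddle 44 mm wide (along the hinge), 4 mm thick, reaching 80 mm from the hinge axis. The point lies 80 mm from the axis, half-way through the thickness.
- flag_dropper_tab (a point): End of that flag's finger tab, 40 mm from the hinge axis: a plate 34 mm wide, 4 mm thick (6 mm bead at its end), standing square on the bar face right at the hinge. It points straight up at joint 0, towards the stand's -y at 1.57, and down into free space at 3.14, so it can be pushed towards -y to raise the flag.
- bottle_dropper: Brown dropper bottle with a long pointed rubber teat, 42 mm diameter, 134 mm high, loose on its stand; origin at the centre of its underside, z up.
- bottle_amber: Brown bottle with a flat screw cap, 40 mm diameter, 86 mm high, loose on its stand; origin at the centre of its underside, z up.
- jar_white: Wide white jar with a screw lid, 68 mm diameter, 110 mm high, loose on its stand; origin at the centre of its underside, z up.
Not all that is in view belongs to the job. What is shaped like the bottle_amber but pink is not meant.

How it is judged:
By the outcome, as a careful person would: the job done as asked, in the order asked, and still so for the second after the job is handed in, with the robot touching nothing.
It also fails if it takes over 48 s, if anything falls off the work surface, if the arm or the gripper's body presses on something with over 40 N, if the wrist force passes 120 N, or if a joint passes its speed limit or range.

ROBOT

A 7-joint arm with a two-finger parallel gripper is mounted at the origin on a cart in front of the work surface, level with it; the furniture and walls round the work are solid. World frame = base frame: x ahead of the robot, y to its left, z up, the work surface at z = 0. Lengths are in m, angles in rad, forces in N, time in s.
With the tool pointing down it reaches from about 0.425 to 0.925 m from the base axis. Payload 6.8 kg.
Tool frame: the origin (TCP) lies on the centre line of the jaws, within the pads' length; the fingertips stand 17 mm ahead of it and the grasp point (between the pads) lies 2 mm behind it (nose_length is the distance from the TCP to the fingertips, in m); z points along the fingers, x is the direction in which the jaws open and shut, and the axes are right-handed (so a half turn about z gives the same grasp; the last joint's range is limited). The gripper opens to 85 mm and grips with 20 to 120 N. Pads are 22 mm wide; open, the fingers measure 114 mm over their backs; the gripper's body (76 mm by 85 mm) begins 54 mm behind the grasp point. The pads swing forward as they close: fully open they stand 13 mm farther back than shut.
Start: joints at [-1.407, 0.477, 0.022, 1.555, -0.011, 1.109, -0.083], TCP at [0.181, 0.65, 0.248] pointing down, gripper open.
Joint ranges: [-2.96, 2.96], [-0.34, 2.1], [-1.41, 1.46], [0.24, 2.44], [-1.37, 4.51], [0.17, 1.92], [-2.96, 2.96]. Speed limits (rad/s): [2.39, 2.39, 3.14, 3.14, 3.14, 3.14, 3.14].

INTERFACE

Orientations are given as a unit quaternion [w, x, y, z].
In Python, from station import * gives the robot as it stands.
- The arm moves only by the tool send_rows, never from a script. Its argument "commands" is a list of rows, each an object with "translation": the shift along the tool's x, y, z in m, a list of three; "rot": the turn, a rotation vector about the tool's x, y, z in degrees, a list of three; "grip": the finger opening in m, from 0 to 0.0854. In form: [{"translation": [tx, ty, tz], "rot": [rx, ry, rz], "grip": grip}, ...]. A call has exactly 5 rows; each row shifts and turns the commanded pose from where the row before left it, along the tool's axes as they then stand; what a row does not reach is not made up. A row lasts 1/12 s, in which the tool goes at most 41.7 mm and 7.16 degrees, less where a joint would pass 70% of its speed; a pose out of reach is approached as far as the arm can. A call with a gripper value outside its range is refused whole. The fingers move at their own pace and stop on an object; "force" is the grip in N (left out, the last holds). Time passes only in rows, so rows that do not move let the fingers close, or fill a call up. It gives the time, the measured TCP pose, the force and the opening at its end, in the units of the state.
- get_obs(): the state, without advancing time (a new reading comes with each control period).
- read_camera(name): name is "side" or "top" or "wrist"; returns a dict with "pixels" (480x640x3 uint8, red, green, blue), "depth" (480x640 float32, m along the optical axis (not along the pixel's ray), 0 where there is no reading), "mtx" (3x3 intrinsics, pixels), "extrinsics" (4x4, takes a point from camera to world coordinates). Camera axes: x right, y up, looking along -z (the intrinsics and any distortion apply to the point x, -y, -z); pixel columns grow to the right and rows downward; lengths in m; the calibration is good to about 2 mm. The wrist camera is an equidistant fisheye: a pixel r from the principal point sees the ray r / f radians off the axis. A picture is of the moment at which its call begins.
- hand_in(): hands the job in, once; it reports no verdict.
The state is a dict: "t": time; "q": joint angles; "joint_vel": joint speeds; "joint_torque": joint torques, N m; "eef_pos": TCP position; "tool_rot": TCP orientation; "contact_force": force on the tool from outside, world axes, zero at the start; "torque": the same for the moment, N m; "gripper_width": opening from 0.0 (shut) to 1.0 (fully open).
Only numpy, scipy, OpenCV 4.12 (cv2) and the standard library are available. Lean on these libraries where they do the work, as an engineer would, in place of code of your own. Each camera call takes 0.05 s, during which the arm holds its last target.

## Working session

There is one attempt and no reset: what is moved stays moved. The work goes in short steps, Python scripts to look and compute and a tool call to move; the robot and the scene stay as the last step left them, time stands still between calls to the robot, and variables do not carry over. Pictures are saved under pics/ and viewed, and the job is handed in when it is done.

Besides the shell and the picture viewer there is one more tool, called after "Emit:" as name(argument=value, ...) on one line, values as JSON. send_rows: Moves the arm, as the interface text tells. Its arguments: {"type":"object","properties":{"commands":{"type":"array","items":{"type":"object","properties":{"translation":{"type":"array","items":{"type":"number"}},"rot":{"type":"array","items":{"type":"number"}},"grip":{"type":"number"}}}},"force":{"type":"number"}},"required":["commands"]}

```bash
mkdir -p pics; ls
python3 - <<'E'
from station import *
import cv2
print(get_obs())
for n in ["side","top","wrist"]:
    c=read_camera(n); cv2.imwrite(f"pics/{n}0.png",c["pixels"][:,:,::-1])
    import numpy as np; np.savez(f"{n}0.npz",**c); print(n,c["mtx"],c["extrinsics"])
E
```

```text
pics
{'t': 0.0, 'q': array([-1.40708871,  0.4777964 ,  0.02233831,  1.55642204, -0.01149997,
        1.10928359, -0.08309344]), 'joint_vel': array([ 0.00024131,  0.00074889,  0.00247581, -0.00010098,  0.00030283,
        0.00045045,  0.00037708]), 'joint_torque': array([-1.15136675e-05, -5.96422112e+01,  1.60758309e+00, -2.81201541e+01,
        1.23773224e-02,  9.23573185e-03,  1.35836976e-05]), 'eef_pos': array([0.18108354, 0.64969458, 0.24734055]), 'tool_rot': array([ 5.89429450e-04,  7.96380395e-01,  6.04795398e-01, -6.67651229e-04]), 'contact_force': array([ 0.91826859, -0.44661519,  0.47658616]), 'torque': array([ 0.03124376,  0.02326843, -0.01605527]), 'gripper_width': 0.9994216081462085}
side [[438.71443524   0.         321.5960072 ]
 [  0.         438.71443524 241.05993764]
 [  0.           0.           1.        ]] [[ 0.87739237  0.28777253 -0.38388749 -0.00786762]
 [-0.47957068  0.50278051 -0.71918267 -0.81855375]
 [-0.01394987  0.81510657  0.57914305  0.75741959]
 [ 0.          0.          0.          1.        ]]
top [[589.44002825   0.         323.42940535]
 [  0.         589.44002825 235.13315112]
 [  0.           0.           1.        ]] [[-0.00871066  0.98886339 -0.14857091  0.24470923]
 [-0.99993738 -0.00965766 -0.00565376  0.00619642]
 [-0.00702564  0.14851236  0.98888559  1.52414943]
 [ 0.          0.          0.          1.        ]]
wrist [[371.64829954   0.         322.48566432]
 [  0.         371.64829954 242.18489491]
 [  0.           0.           1.        ]] [[ 0.26966062 -0.92700239 -0.26067167  0.11440439]
 [ 0.96295242  0.25891566  0.07540101  0.6693107 ]
 [-0.00240493 -0.27134709  0.96247856  0.37343872]
 [ 0.          0.          0.          1.        ]]
```

View pics/top0.png

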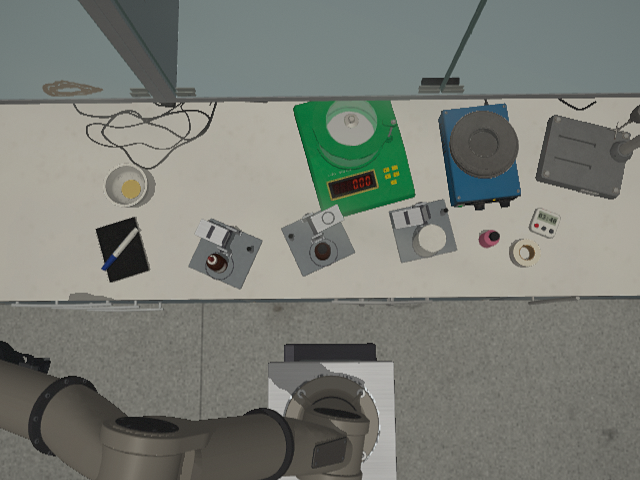

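View pics/side0.png

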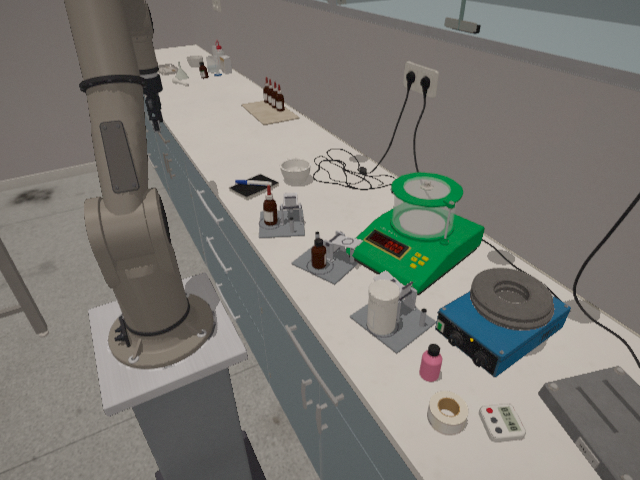

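View pics/wrist0.png

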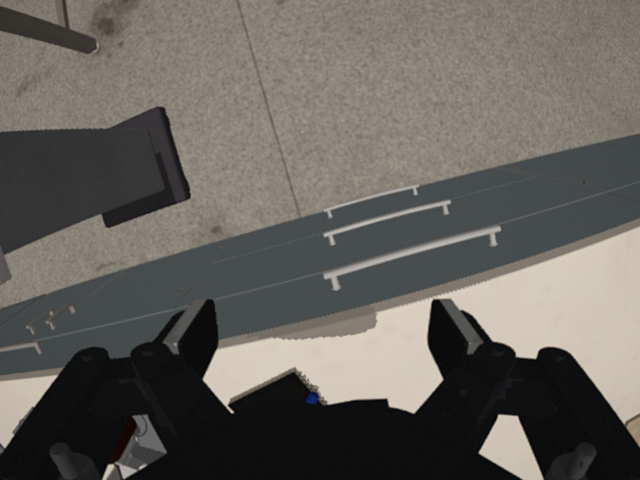

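The dropper bottle, with its tall teat, is on the left stand in the top view (around 226,252). I'll enlarge that area.

```bash
cat > h.py <<'E'
import numpy as np, cv2
def w2p(c,P):
    E=c["extrinsics"]; K=c["mtx"]; p=(np.atleast_2d(P)-E[:3,3])@E[:3,:3]
    return np.c_[K[0,0]*p[:,0]/-p[:,2]+K[0,2], K[1,1]*-p[:,1]/-p[:,2]+K[1,2]]
def ray(c,u,v):
    E=c["extrinsics"]; K=c["mtx"]
    d=np.array([(u-K[0,2])/K[0,0],-(v-K[1,2])/K[1,1],-1.]); return E[:3,3],E[:3,:3]@d
def atz(c,u,v,z):
    o,d=ray(c,u,v); return o+d*(z-o[2])/d[2]
def dep(c,u,v):
    o,d=ray(c,u,v); return o+d*c["depth"][int(round(v)),int(round(u))]
E
python3 - <<'E'
from h import *
for n,(u,v,w,h) in {"top":(180,205,96,90),"side":(245,175,75,70)}.items():
    c=np.load(f"{n}0.npz"); s=8
    cv2.imwrite(f"pics/{n}crop.png",cv2.resize(c["pixels"][v:v+h,u:u+w,::-1],None,fx=s,fy=s,interpolation=cv2.INTER_CUBIC)[:600])
c=np.load("top0.npz")
for u,v in [(202,218),(262,238),(241,288),(190,267),(210,228),(205,235)]: print(u,v,dep(c,u,v).round(3),atz(c,u,v,.008).round(3))
E
```

```text
202 218 [ 0.523  0.335 -0.003] [0.521 0.332 0.008]
262 238 [ 0.468  0.176 -0.005] [0.467 0.175 0.008]
241 288 [ 0.338  0.23  -0.009] [0.337 0.228 0.008]
190 267 [0.393 0.361 0.005] [0.393 0.36  0.008]
210 228 [0.485 0.299 0.065] [0.494 0.311 0.008]
205 235 [0.467 0.311 0.067] [0.476 0.323 0.008]
```

View pics/topcrop.png

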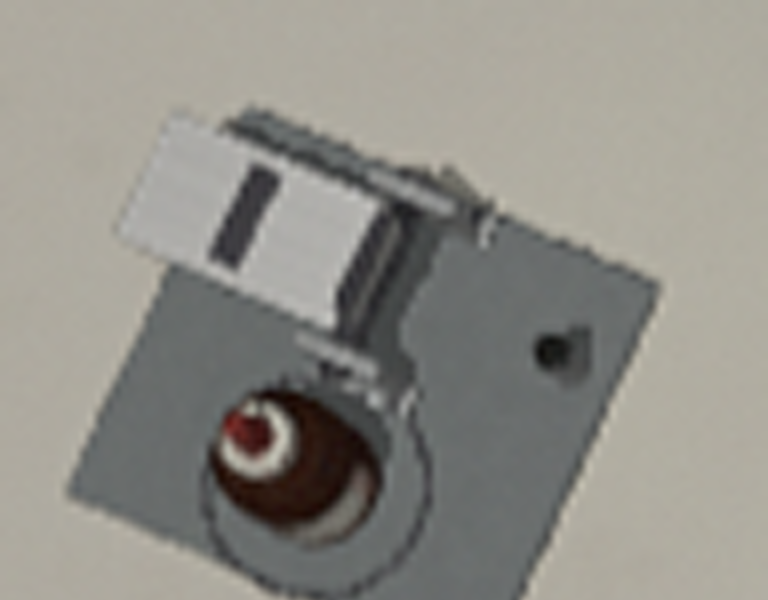

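View pics/sidecrop.png

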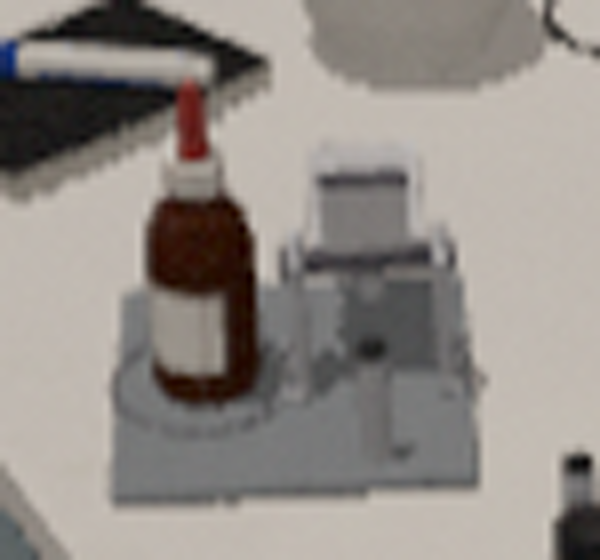

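Run:
```python
from h import *
c=np.load("top0.npz")
tl,tr,bl=[atz(c,u,v,.008) for u,v in [(210.6,218.5),(262.5,240.6),(188.8,266.6)]]
print(tl,tr,bl,np.linalg.norm(tl-tr),np.linalg.norm(tl-bl))
for d in (tl-tr, tl-bl): print(np.degrees(np.arctan2(d[1],d[0])))
# post top (552,352), z=~.058 ; cheeks tops ends z=.067 ; flag corners z~.062-.07
q=lambda a,b:(180+a/8,205+b/8)
for nm,(a,b),z in [("post",(552,352),.058),("cheekA near",(335,358),.067),("cheekA far",(420,190),.067),("flag c1",(180,112),.07),("c2",(118,230),.07),("c3",(392,208),.062),("c4",(335,328),.062),("tabtop a",(400,215),.1),("tab b",(352,325),.1)]:
    u,v=q(a,b); print(nm,atz(c,u,v,z).round(4),dep(c,u,v).round(3))
s=np.load("side0.npz")
```

```text
[0.51937319 0.30960703 0.008     ] [0.45967416 0.17336525 0.008     ] [0.39365774 0.36353218 0.008     ] 0.14874742501847482 0.13679289031389824
66.33771442306893
-23.21672506883765
post [0.4316 0.2016 0.058 ] [0.432 0.201 0.059]
cheekA near [0.4292 0.2681 0.067 ] [0.429 0.268 0.065]
cheekA far [0.482  0.2423 0.067 ] [0.482 0.242 0.068]
flag c1 [0.5071 0.3175 0.07  ] [0.508 0.318 0.067]
c2 [0.4698 0.3361 0.07  ] [0.471 0.337 0.065]
c3 [0.4772 0.2519 0.062 ] [0.477 0.252 0.062]
c4 [0.4393 0.2691 0.062 ] [0.439 0.268 0.068]
tabtop a [0.469 0.243 0.1  ] [0.474 0.249 0.066]
tab b [0.4352 0.2571 0.1   ] [0.44  0.264 0.062]
```

```bash
cat >> h.py <<'E'
O=np.array([.4555,.256]); YAW=np.radians(-23.5)
def S2W(p):
    p=np.atleast_2d(p).astype(float); c,s=np.cos(YAW),np.sin(YAW)
    return np.c_[O[0]+c*p[:,0]-s*p[:,1],O[1]+s*p[:,0]+c*p[:,1],p[:,2]]
def W2S(p):
    p=np.atleast_2d(p).astype(float); c,s=np.cos(YAW),np.sin(YAW); d=p[:,:2]-O
    return np.c_[c*d[:,0]+s*d[:,1],-s*d[:,0]+c*d[:,1],p[:,2]]
def flagpts(th):
    y=np.array([np.cos(th),np.sin(th)]); n=np.array([-np.sin(th),np.cos(th)])
    f=lambda x,r,h:[x,*(r*y+h*n+[0,.06])]
    return [np.array([f(x,r,.002) for x,r in [(-.022,.01),(.022,.01),(.022,.08),(-.022,.08)]]),
            np.array([f(x,0,h) for x,h in [(-.017,.01),(.017,.01),(.017,.04),(-.017,.04)]])]
E
cat > ov.py <<'E'
from h import *; import sys
def overlay(c,box,th,out,s=8):
    u,v,w,h=box
    im=cv2.resize(c["pixels"][v:v+h,u:u+w,::-1],None,fx=s,fy=s,interpolation=cv2.INTER_CUBIC)
    def dr(P,col):
        q=((w2p(c,S2W(P))-[u,v]+.5)*s).astype(int); cv2.polylines(im,[q],True,col,1)
    a,b=flagpts(th); dr(a,(0,0,255)); dr(b,(0,255,0))
    for x in (-.031,.031): dr([[x,-.01,.067],[x,.01,.067]],(255,0,255))
    t=np.linspace(0,6.28,24)
    dr(np.c_[.006*np.cos(t),-.06+.006*np.sin(t),0*t+.058],(255,0,0))
    dr(np.c_[-.067+.021*np.cos(t),.021*np.sin(t),0*t+.008],(0,255,255))
    dr([[-.067,0,.142],[-.067,0,.142]],(0,255,255))
    cv2.imwrite(out,im)
if __name__=="__main__":
    th=float(sys.argv[1])
    a=[np.load("top0.npz"),np.load("side0.npz")]
    overlay(a[0],(180,205,80,75),th,"pics/o_a.png",7); overlay(a[1],(250,175,70,70),th,"pics/o_b.png",8)
    A=cv2.imread("pics/o_a.png");B=cv2.imread("pics/o_b.png");
E
python3 ov.py 0.1
```

```text
(no output)
```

View pics/o_a.png

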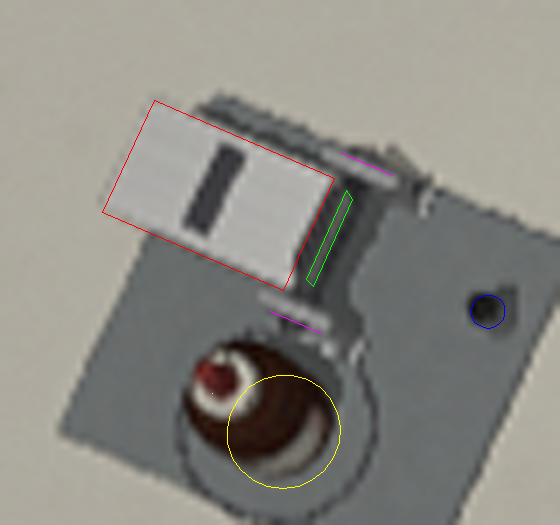

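View pics/o_b.png

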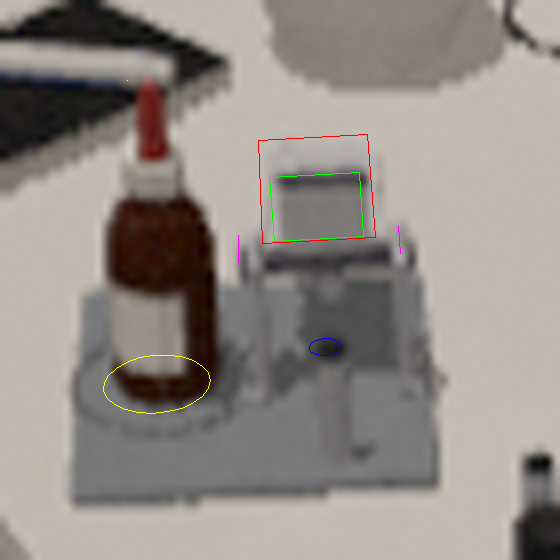

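The model overlays fit in both views: hinge at about (0.4555, 0.256), stand yaw −23.5°, flag at about 0.1 rad. I'll push with closed fingers, jaw axis along the hinge, first on the tab and then on the flag's back.

```bash
cat > plan.py <<'E'
from h import *; from station import *; from scipy.spatial.transform import Rotation as R
import sys
# args: n x y ztip (mm, stand frame) ; prints tool-frame rows to reach with tool x = stand x, z down
def Rgoal():
    x=np.array([np.cos(YAW),np.sin(YAW),0]); z=np.array([0,0,-1.]); return R.from_matrix(np.c_[x,np.cross(z,x),z])
o=get_obs(); p=o["eef_pos"]; q=o["tool_rot"]; r=R.from_quat([*q[1:],q[0]])
print("t",round(o["t"],2),"stand mm TCP->tip",(W2S(p)[0]*1e3-[0,0,17]).round(1),"F",o["contact_force"].round(2),"toolx deg",np.degrees(np.arctan2(*r.as_matrix()[1::-1,0])).round(1),"q7",o["q"][6].round(2), "grip",o["gripper_width"].round(2))
a=list(map(float,sys.argv[1:]))
g=Rgoal()
while a:
    n,x,y,z=a[:4]; a=a[4:]; n=int(n)
    t=S2W([x/1e3,y/1e3,(z+17)/1e3])[0]; rv=(r.inv()*g).as_rotvec()/n; d=(t-p)/n
    print("->",x,y,z)
    for i in range(n):
        print((r.inv().apply(d)*1e3).round(1),np.degrees(rv).round(2)); r=r*R.from_rotvec(rv)
        if np.linalg.norm(rv)<.002: print(" x",n); break
    p=t; r=g
E
python3 plan.py 20 4 22 200 5 4 22 78
```

```text
Traceback (most recent call last):
  File "plan.py", line 7, in <module>
    print("t",round(o["t"],2),"stand mm TCP->tip",(W2S(p)[0]*1e3-[0,0,17]).round(1),"F",o["contact_force"].round(2),"toolx deg",np.degrees(np.arctan2(*r.as_matrix()[1::-1,0])).round(1),"q7",o["q"][6].round(2), "grip",o["gripper_width"].round(2))
                                                                                                                                                                                                                         ^^^^^^^^^^^^^^^^^^^^^^^^
AttributeError: 'float' object has no attribute 'round'
```

```bash
sed -i 's/o\["gripper_width"\].round(2)/o["gripper_width"]/' plan.py
python3 plan.py 20 4 22 200 5 4 22 78
```

```text
t 0.15 stand mm TCP->tip [-408.7  251.7  230.6] F [ 0.51  0.25 -0.33] toolx deg 74.4 q7 -0.08 grip 0.9977571615548498
-> 4.0 22.0 200.0
[-14.2  18.9   1.6] [0.  0.  4.9]
[-12.6  20.    1.5] [0.  0.  4.9]
[-10.8  21.    1.5] [0.  0.  4.9]
[-9.  21.8  1.5] [0.  0.  4.9]
[-7.1 22.5  1.5] [0.  0.  4.9]
[-5.1 23.1  1.5] [0.  0.  4.9]
[-3.1 23.4  1.5] [0.  0.  4.9]
[-1.1 23.6  1.5] [0.  0.  4.9]
[ 0.9 23.6  1.5] [0.  0.  4.9]
[ 2.9 23.4  1.5] [0.  0.  4.9]
[ 4.9 23.1  1.5] [0.  0.  4.9]
[ 6.8 22.6  1.5] [0.  0.  4.9]
[ 8.7 21.9  1.5] [0.  0.  4.9]
[10.6 21.1  1.5] [0.  0.  4.9]
[12.3 20.1  1.5] [0.  0.  4.9]
[14.  19.   1.5] [0.  0.  4.9]
[15.6 17.7  1.5] [0.  0.  4.9]
[17.  16.3  1.5] [0.  0.  4.9]
[18.4 14.8  1.5] [0.  0.  4.9]
[19.6 13.2  1.5] [0.  0.  4.9]
-> 4.0 22.0 78.0
[ 0.   0.  24.4] [0. 0. 0.]
 x 5
```

Emit:
send_rows(commands=[{"translation": [-0.0142, 0.0189, 0.0015], "rot": [0, 0, 4.9], "grip": 0}, {"translation": [-0.0126, 0.02, 0.0015], "rot": [0, 0, 4.9], "grip": 0}, {"translation": [-0.0108, 0.021, 0.0015], "rot": [0, 0, 4.9], "grip": 0}, {"translation": [-0.009, 0.0218, 0.0015], "rot": [0, 0, 4.9], "grip": 0}, {"translation": [-0.0071, 0.0225, 0.0015], "rot": [0, 0, 4.9], "grip": 0}], force=20)

```text
t: 0.57
eef_pos: [0.2534, 0.5552, 0.2404]
tool_rot: [0.0, 0.907, 0.42, -0.0]
contact_force: [0.4, 0.8, -0.1]
gripper_width: 0.301
```

Emit:
send_rows(commands=[{"translation": [-0.0051, 0.0231, 0.0015], "rot": [0, 0, 4.9], "grip": 0}, {"translation": [-0.0031, 0.0234, 0.0015], "rot": [0, 0, 4.9], "grip": 0}, {"translation": [-0.0011, 0.0236, 0.0015], "rot": [0, 0, 4.9], "grip": 0}, {"translation": [0.0009, 0.0236, 0.0015], "rot": [0, 0, 4.9], "grip": 0}, {"translation": [0.0029, 0.0234, 0.0015], "rot": [0, 0, 4.9], "grip": 0}])

```text
t: 0.98
eef_pos: [0.3251, 0.4615, 0.2331]
tool_rot: [0.0, 0.976, 0.218, -0.0]
contact_force: [0.9, -0.6, -0.6]
gripper_width: -0.001
```

Emit:
send_rows(commands=[{"translation": [0.0049, 0.0231, 0.0015], "rot": [0, 0, 4.9], "grip": 0}, {"translation": [0.0068, 0.0226, 0.0015], "rot": [0, 0, 4.9], "grip": 0}, {"translation": [0.0087, 0.0219, 0.0015], "rot": [0, 0, 4.9], "grip": 0}, {"translation": [0.0106, 0.0211, 0.0015], "rot": [0, 0, 4.9], "grip": 0}, {"translation": [0.0123, 0.0201, 0.0015], "rot": [0, 0, 4.9], "grip": 0}])

```text
t: 1.4
eef_pos: [0.3966, 0.3677, 0.2256]
tool_rot: [0.0, 1.0, 0.006, -0.0]
contact_force: [0.3, 0.6, 0.0]
gripper_width: -0.002
```

Emit:
send_rows(commands=[{"translation": [0.014, 0.019, 0.0015], "rot": [0, 0, 4.9], "grip": 0}, {"translation": [0.0156, 0.0177, 0.0015], "rot": [0, 0, 4.9], "grip": 0}, {"translation": [0.017, 0.0163, 0.0015], "rot": [0, 0, 4.9], "grip": 0}, {"translation": [0.0184, 0.0148, 0.0015], "rot": [0, 0, 4.9], "grip": 0}, {"translation": [0.0196, 0.0132, 0.0015], "rot": [0, 0, 4.9], "grip": 0}])

```text
t: 1.82
eef_pos: [0.4682, 0.2741, 0.2181]
tool_rot: [0.0, 0.978, -0.206, -0.0]
contact_force: [0.5, -0.5, -0.0]
gripper_width: 0.001
```

```bash
python3 plan.py 1 4 22 200 5 4 22 78
python3 - <<'E'
from station import *
import cv2
c=read_camera("wrist"); cv2.imwrite("pics/wrist1.png",c["pixels"][:,:,::-1])
c=read_camera("side"); cv2.imwrite("pics/side1.png",cv2.resize(c["pixels"][100:290,180:410,::-1],None,fx=3,fy=3,interpolation=cv2.INTER_CUBIC))
E
```

```text
t 1.82 stand mm TCP->tip [  4.4  21.6 201.1] F [ 0.46 -0.54 -0.03] toolx deg -23.8 q7 -0.87 grip 0.0013909194207073652
-> 4.0 22.0 200.0
[-0.4 -0.4  1.1] [ 0.01  0.01 -0.31]
-> 4.0 22.0 78.0
[ 0.   0.  24.4] [0. 0. 0.]
 x 5
```

View pics/wrist1.png

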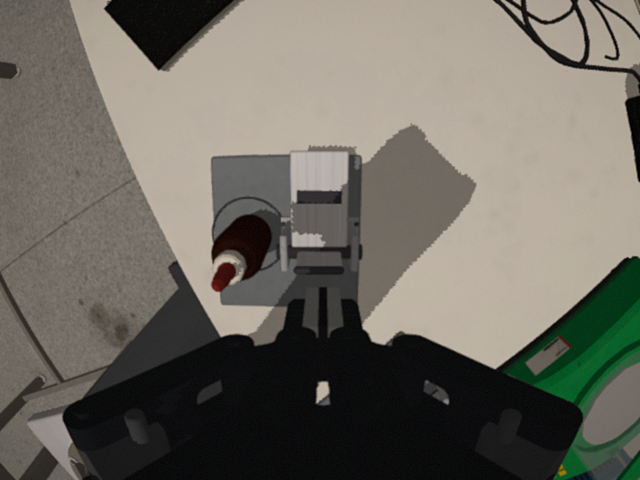

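View pics/side1.png

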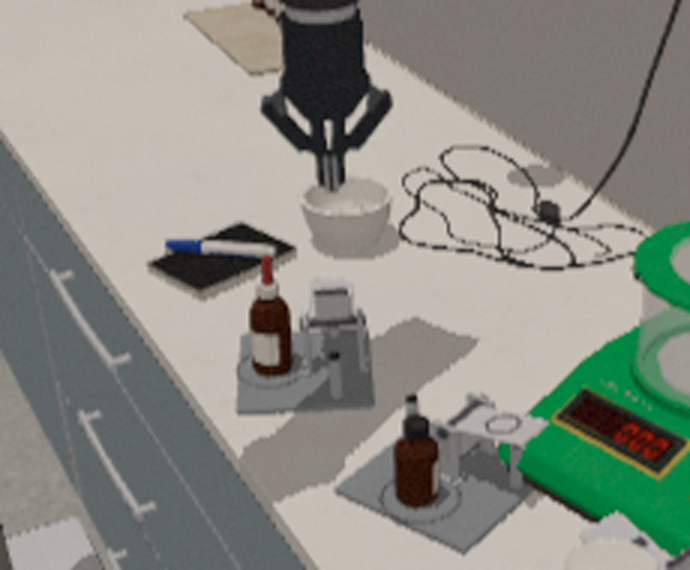

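Run:
```python
from station import *; from h import *
o=get_obs(); tip=W2S(o["eef_pos"])[0]-[0,0,.017]
for n in ("side","top"):
    c=read_camera(n); d=c["depth"]; K=c["mtx"];E=c["extrinsics"]
    v,u=np.nonzero(d>0); z=d[v,u]
    P=np.c_[(u-K[0,2])/K[0,0]*z,-(v-K[1,2])/K[1,1]*z,-z]@E[:3,:3].T+E[:3,3]
    s=W2S(P)-tip; s=s[(np.abs(s[:,0])<.12)&(np.abs(s[:,1])<.12)&(s[:,2]>-.01)&(s[:,2]<.2)]
    for a in range(0,160,10):
        k=s[(s[:,2]*1e3>=a)&(s[:,2]*1e3<a+10)]
        if len(k)>3: print(n,a,"x",(k[:,0].min()*1e3).round(),(k[:,0].max()*1e3).round(),"y",(k[:,1].min()*1e3).round(),(k[:,1].max()*1e3).round(),len(k))
# teat
c=read_camera("top")
d=c["depth"]; K=c["mtx"];E=c["extrinsics"]
c=read_camera("side"); d=c["depth"]; K=c["mtx"];E=c["extrinsics"]
v,u=np.nonzero(d>0); z=d[v,u]
P=W2S(np.c_[(u-K[0,2])/K[0,0]*z,-(v-K[1,2])/K[1,1]*z,-z]@E[:3,:3].T+E[:3,3])
for a,b in [(30,90),(95,110),(110,130),(130,150)]:
    k=P[(P[:,2]*1e3>a)&(P[:,2]*1e3<b)&(abs(P[:,0]+.065)<.025)&(abs(P[:,1])<.035)]
    print("bottle",a,b,len(k),(k.min(0)*1e3).round() if len(k) else 0,(k.max(0)*1e3).round() if len(k) else 0)
```

```text
side 0 x -12.0 11.0 y -16.0 -6.0 18
side 10 x -12.0 12.0 y -17.0 -6.0 25
side 20 x -11.0 13.0 y -18.0 -6.0 31
side 30 x -15.0 16.0 y -19.0 7.0 31
side 40 x -32.0 33.0 y -22.0 0.0 57
side 50 x -40.0 42.0 y -19.0 10.0 96
side 60 x -47.0 48.0 y -25.0 10.0 74
side 70 x -55.0 54.0 y -24.0 9.0 101
side 80 x -60.0 62.0 y -23.0 10.0 131
side 90 x -60.0 61.0 y -29.0 11.0 149
side 100 x -45.0 44.0 y -25.0 2.0 116
side 110 x -39.0 42.0 y -18.0 4.0 95
side 120 x -35.0 37.0 y -39.0 -8.0 38
side 130 x -37.0 37.0 y -45.0 -6.0 100
side 140 x -36.0 38.0 y -43.0 -3.0 103
side 150 x -35.0 35.0 y -42.0 -9.0 94
top 0 x -5.0 4.0 y -11.0 -9.0 4
top 10 x -9.0 5.0 y -10.0 -7.0 7
top 20 x -6.0 2.0 y -11.0 -9.0 4
top 50 x 23.0 39.0 y -12.0 -10.0 6
top 60 x 29.0 40.0 y -12.0 -8.0 9
top 70 x 33.0 52.0 y -12.0 -3.0 21
top 80 x 38.0 58.0 y -13.0 14.0 36
top 90 x 41.0 58.0 y -13.0 12.0 60
top 100 x 39.0 45.0 y -5.0 3.0 9
top 110 x 34.0 38.0 y -10.0 -5.0 6
top 130 x -11.0 28.0 y -36.0 -21.0 12
top 140 x -10.0 28.0 y -37.0 -20.0 24
top 150 x -9.0 28.0 y -36.0 -21.0 18
bottle 30 90 248 [-83. -24.  30.] [-41.   9.  89.]
bottle 95 110 38 [-72. -13.  95.] [-50.   8. 109.]
bottle 110 130 23 [-65.  -6. 111.] [-55.   5. 130.]
bottle 130 150 12 [-63.  -3. 130.] [-54.   2. 140.]
```

Emit:
send_rows(commands=[{"translation": [0.0011, -0.0007, 0.02], "rot": [0, 0, 0], "grip": 0}, {"translation": [0.0011, -0.0007, 0.02], "rot": [0, 0, 0], "grip": 0}, {"translation": [0.0011, -0.0007, 0.02], "rot": [0, 0, 0], "grip": 0}, {"translation": [0.0011, -0.0007, 0.02], "rot": [0, 0, 0], "grip": 0}, {"translation": [0.0011, -0.0007, 0.02], "rot": [0, 0, 0], "grip": 0}])

```text
t: 2.53
eef_pos: [0.4734, 0.2777, 0.1174]
tool_rot: [-0.0, 0.979, -0.203, -0.0]
contact_force: [0.2, -0.1, -0.2]
gripper_width: -0.002
```

Emit:
send_rows(commands=[{"translation": [0, 0, 0.005], "rot": [0, 0, 0], "grip": 0}, {"translation": [0, 0, 0.005], "rot": [0, 0, 0], "grip": 0}, {"translation": [0, 0, 0.005], "rot": [0, 0, 0], "grip": 0}, {"translation": [0, 0, 0.005], "rot": [0, 0, 0], "grip": 0}, {"translation": [0, 0, 0.004], "rot": [0, 0, 0], "grip": 0}])

```text
t: 2.95
eef_pos: [0.4745, 0.2766, 0.0947]
tool_rot: [-0.001, 0.979, -0.204, 0.0]
contact_force: [-0.0, 0.2, -0.0]
gripper_width: 0.002
```

```bash
python3 plan.py
cat > snap.py <<'E'
from station import *; import cv2,sys
n=sys.argv[1]
c=read_camera("wrist"); a=c["pixels"][120:420,160:520,::-1]
c=read_camera("side"); b=cv2.resize(c["pixels"][160:250,230:340,::-1],None,fx=4,fy=4,interpolation=cv2.INTER_CUBIC)
a=cv2.resize(a,(432,360)); cv2.imwrite(f"pics/s{n}.png",cv2.resize(cv2.hconcat([a,b]),(800,330)))
E
python3 snap.py 2
```

```text
t 2.95 stand mm TCP->tip [ 9.2 26.5 77.7] F [-0.04  0.2  -0.04] toolx deg -23.5 q7 -0.76 grip 0.002309052421629445
```

View pics/s2.png

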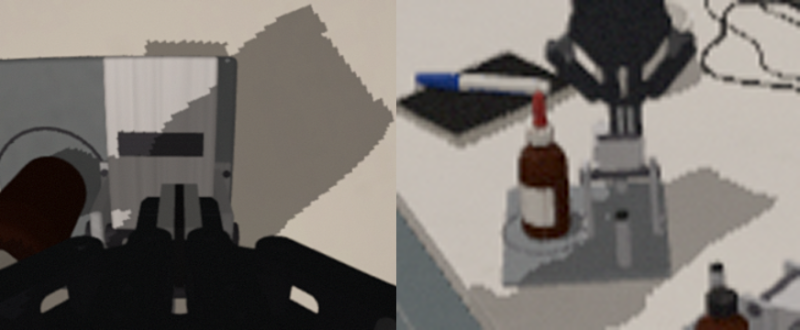

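Emit:
send_rows(commands=[{"translation": [0, 0.005, 0], "rot": [0, 0, 0], "grip": 0}, {"translation": [0, 0.005, 0], "rot": [0, 0, 0], "grip": 0}, {"translation": [0, 0.005, 0], "rot": [0, 0, 0], "grip": 0}, {"translation": [0, 0.004, 0], "rot": [0, 0, 0], "grip": 0}, {"translation": [0, 0.004, 0], "rot": [0, 0, 0], "grip": 0}])

```text
t: 3.47
eef_pos: [0.4653, 0.2552, 0.0947]
tool_rot: [-0.001, 0.979, -0.204, 0.0]
contact_force: [0.6, 2.9, -0.1]
gripper_width: 0.0
```

```bash
python3 plan.py; python3 snap.py 3
```

```text
t 3.47 stand mm TCP->tip [ 9.3  3.1 77.7] F [ 0.58  2.93 -0.06] toolx deg -23.6 q7 -0.74 grip 0.0004220199175482056
```

View pics/s3.png

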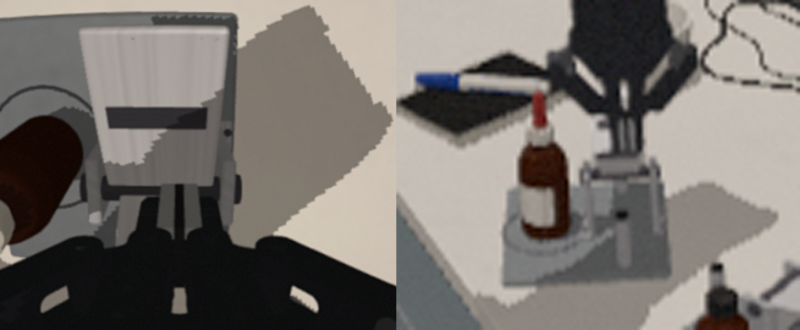

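The flag is lifting, with about 3 N on the tab. I'll keep pushing.

Emit:
send_rows(commands=[{"translation": [0, 0.004, 0], "rot": [0, 0, 0], "grip": 0}, {"translation": [0, 0.004, 0], "rot": [0, 0, 0], "grip": 0}, {"translation": [0, 0.004, 0], "rot": [0, 0, 0], "grip": 0}, {"translation": [0, 0.003, 0], "rot": [0, 0, 0], "grip": 0}, {"translation": [0, 0.003, 0], "rot": [0, 0, 0], "grip": 0}])

```text
t: 3.98
eef_pos: [0.4576, 0.238, 0.0943]
tool_rot: [0.0, 0.979, -0.204, -0.0]
contact_force: [1.0, 1.9, 1.3]
gripper_width: 0.0
```

```bash
python3 plan.py; python3 snap.py 4
```

```text
t 3.98 stand mm TCP->tip [  9.2 -15.7  77.3] F [1.04 1.93 1.3 ] toolx deg -23.6 q7 -0.72 grip 0.0004857480908641293
```

View pics/s4.png

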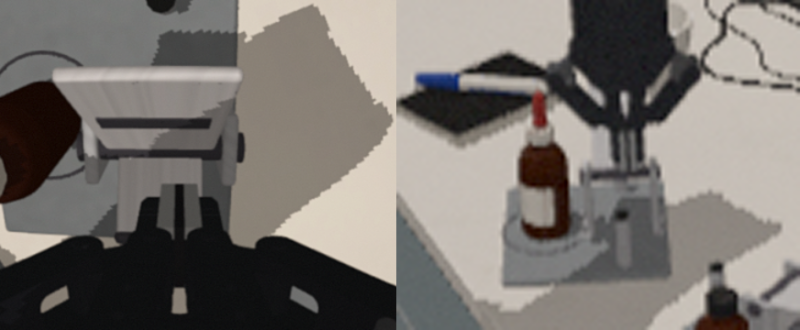

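Emit:
send_rows(commands=[{"translation": [0, -0.001, -0.01], "rot": [0, 0, 0], "grip": 0}, {"translation": [0, 0, -0.02], "rot": [0, 0, 0], "grip": 0}, {"translation": [0, 0, -0.02], "rot": [0, 0, 0], "grip": 0}, {"translation": [0, 0, -0.02], "rot": [0, 0, 0], "grip": 0}, {"translation": [0, 0, -0.02], "rot": [0, 0, 0], "grip": 0}])

```text
t: 4.5
eef_pos: [0.458, 0.239, 0.1856]
tool_rot: [0.0, 0.979, -0.204, -0.0]
contact_force: [-0.1, 0.9, -0.1]
gripper_width: -0.005
```

Emit:
send_rows(commands=[{"translation": [0, -0.018, 0], "rot": [0, 0, 0], "grip": 0}, {"translation": [0, -0.018, 0], "rot": [0, 0, 0], "grip": 0}, {"translation": [0, -0.018, 0], "rot": [0, 0, 0], "grip": 0}, {"translation": [0, -0.018, 0], "rot": [0, 0, 0], "grip": 0}, {"translation": [0, -0.018, 0], "rot": [0, 0, 0], "grip": 0}])

```text
t: 4.92
eef_pos: [0.4943, 0.3225, 0.1849]
tool_rot: [0.0, 0.979, -0.204, -0.0]
contact_force: [-0.4, -0.4, -0.5]
gripper_width: -0.002
```

```bash
python3 plan.py; python3 snap.py 5
```

```text
t 4.92 stand mm TCP->tip [  9.1  76.4 167.9] F [-0.4  -0.4  -0.47] toolx deg -23.6 q7 -0.87 grip -0.002453449952922555
```

View pics/s5.png

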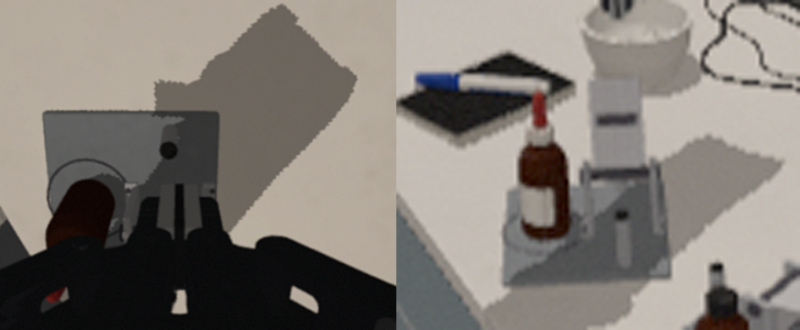

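Emit:
send_rows(commands=[{"translation": [0, 0, 0.012], "rot": [0, 0, 0], "grip": 0}, {"translation": [0, 0, 0.012], "rot": [0, 0, 0], "grip": 0}, {"translation": [0, 0, 0.012], "rot": [0, 0, 0], "grip": 0}, {"translation": [0, 0, 0.012], "rot": [0, 0, 0], "grip": 0}, {"translation": [0, 0, 0.01], "rot": [0, 0, 0], "grip": 0}])

```text
t: 5.43
eef_pos: [0.4934, 0.3208, 0.1243]
tool_rot: [0.001, 0.979, -0.205, -0.001]
contact_force: [-0.3, 0.2, 0.7]
gripper_width: 0.004
```

Emit:
send_rows(commands=[{"translation": [0, 0.008, 0], "rot": [0, 0, 0], "grip": 0}, {"translation": [0, 0.007, 0], "rot": [0, 0, 0], "grip": 0}, {"translation": [0, 0.006, 0], "rot": [0, 0, 0], "grip": 0}, {"translation": [0, 0.006, 0], "rot": [0, 0, 0], "grip": 0}, {"translation": [0, 0.006, 0], "rot": [0, 0, 0], "grip": 0}])

```text
t: 5.85
eef_pos: [0.4814, 0.2913, 0.1271]
tool_rot: [-0.001, 0.979, -0.204, 0.001]
contact_force: [1.2, 1.3, 1.2]
gripper_width: -0.005
```

```bash
python3 plan.py; python3 snap.py 6
```

```text
t 5.85 stand mm TCP->tip [  9.6  42.7 110.1] F [1.22 1.29 1.23] toolx deg -23.6 q7 -0.8 grip -0.005341768865437864
```

View pics/s6.png

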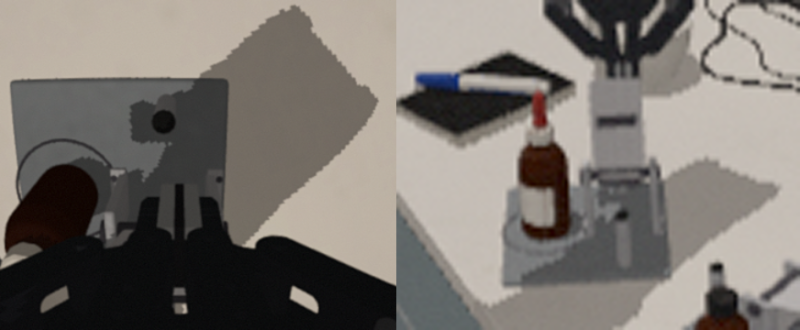

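Emit:
send_rows(commands=[{"translation": [0, 0.006, 0], "rot": [0, 0, 0], "grip": 0}, {"translation": [0, 0.006, 0], "rot": [0, 0, 0], "grip": 0}, {"translation": [0, 0.006, 0], "rot": [0, 0, 0], "grip": 0}, {"translation": [0, 0.006, 0], "rot": [0, 0, 0], "grip": 0}, {"translation": [0, 0.006, 0], "rot": [0, 0, 0], "grip": 0}])

```text
t: 6.37
eef_pos: [0.4687, 0.2635, 0.1263]
tool_rot: [0.0, 0.979, -0.204, -0.0]
contact_force: [0.7, -0.2, 0.1]
gripper_width: -0.001
```

```bash
python3 plan.py; python3 snap.py 7
python3 - <<'E'
import numpy as np
r=55
for th in range(80,181,10):
    t=np.radians(th); print(th, (r*np.cos(t)+2*np.sin(t)+11).round(1), (60+r*np.sin(t)-2*np.cos(t)).round(1))
E
```

```text
t 6.37 stand mm TCP->tip [  9.1  12.2 109.3] F [ 0.71 -0.16  0.07] toolx deg -23.6 q7 -0.78 grip -0.0007132878346226474
80 22.5 113.8
90 13.0 115.0
100 3.4 114.5
110 -5.9 112.4
120 -14.8 108.6
130 -22.8 103.4
140 -29.8 96.9
150 -35.6 89.2
160 -40.0 80.7
170 -42.8 71.5
180 -44.0 62.0
```

View pics/s7.png

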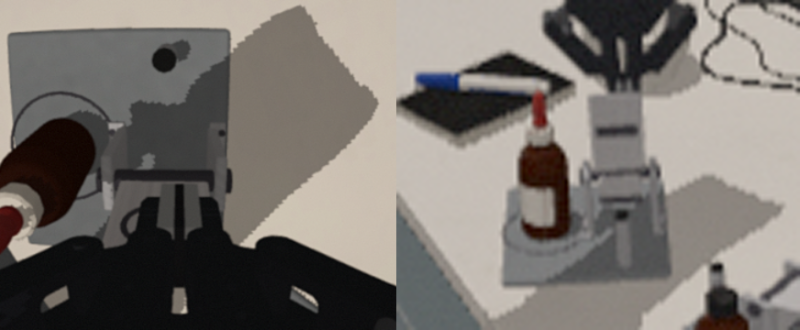

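Emit:
send_rows(commands=[{"translation": [0, 0.006, 0], "rot": [0, 0, 0], "grip": 0}, {"translation": [0, 0.006, 0], "rot": [0, 0, 0], "grip": 0}, {"translation": [0, 0.005, 0], "rot": [0, 0, 0], "grip": 0}, {"translation": [0, 0.005, 0], "rot": [0, 0, 0], "grip": 0}, {"translation": [0, 0.005, 0.001], "rot": [0, 0, 0], "grip": 0}])

```text
t: 6.88
eef_pos: [0.4582, 0.239, 0.1254]
tool_rot: [-0.0, 0.979, -0.204, 0.0]
contact_force: [0.2, 0.5, -0.4]
gripper_width: 0.003
```

Emit:
send_rows(commands=[{"translation": [0, 0.004, 0.002], "rot": [0, 0, 0], "grip": 0}, {"translation": [0, 0.004, 0.003], "rot": [0, 0, 0], "grip": 0}, {"translation": [0, 0.0035, 0.003], "rot": [0, 0, 0], "grip": 0}, {"translation": [0, 0.0035, 0.003], "rot": [0, 0, 0], "grip": 0}, {"translation": [0, 0.003, 0.004], "rot": [0, 0, 0], "grip": 0}])

```text
t: 7.3
eef_pos: [0.4509, 0.2226, 0.11]
tool_rot: [0.0, 0.979, -0.204, -0.0]
contact_force: [0.0, 0.0, 0.3]
gripper_width: -0.0
```

```bash
python3 plan.py; python3 snap.py 8
```

```text
t 7.3 stand mm TCP->tip [  9.1 -32.5  93. ] F [0.02 0.02 0.26] toolx deg -23.6 q7 -0.72 grip -1.0444357909249726e-05
```

View pics/s8.png

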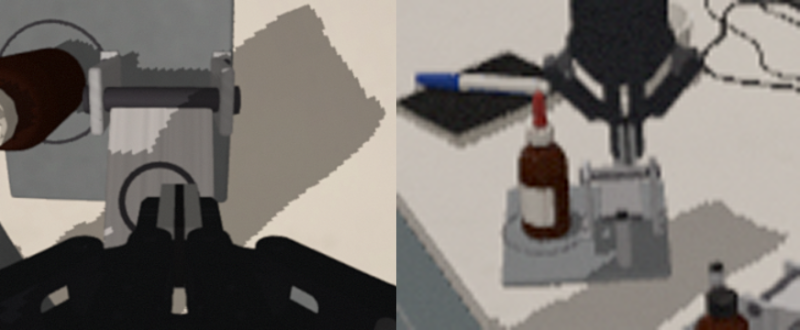

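Emit:
send_rows(commands=[{"translation": [0, 0.003, 0.004], "rot": [0, 0, 0], "grip": 0}, {"translation": [0, 0.0025, 0.004], "rot": [0, 0, 0], "grip": 0}, {"translation": [0, 0.002, 0.004], "rot": [0, 0, 0], "grip": 0}, {"translation": [0, 0.002, 0.004], "rot": [0, 0, 0], "grip": 0}, {"translation": [0, 0.0015, 0.004], "rot": [0, 0, 0], "grip": 0}])

```text
t: 7.82
eef_pos: [0.4465, 0.2126, 0.0898]
tool_rot: [0.0, 0.979, -0.204, -0.0]
contact_force: [-0.1, 0.3, 0.6]
gripper_width: 0.001
```

```bash
python3 plan.py; python3 snap.py 9
```

```text
t 7.82 stand mm TCP->tip [  9.1 -43.3  72.8] F [-0.1   0.35  0.55] toolx deg -23.6 q7 -0.69 grip 0.0005780393910093753
```

View pics/s9.png

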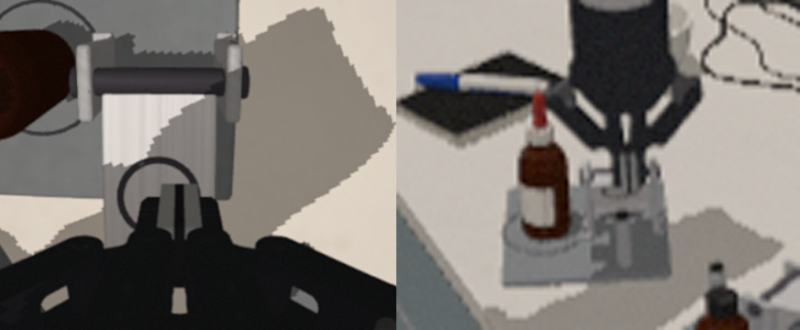

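Emit:
send_rows(commands=[{"translation": [0, 0.001, 0.002], "rot": [0, 0, 0], "grip": 0}, {"translation": [0, 0.001, 0.002], "rot": [0, 0, 0], "grip": 0}, {"translation": [0, 0.001, 0.002], "rot": [0, 0, 0], "grip": 0}, {"translation": [0, 0, 0.002], "rot": [0, 0, 0], "grip": 0}, {"translation": [0, 0, 0.002], "rot": [0, 0, 0], "grip": 0}])

```text
t: 8.33
eef_pos: [0.4454, 0.2099, 0.0802]
tool_rot: [0.0, 0.979, -0.204, -0.0]
contact_force: [0.5, -0.6, 0.5]
gripper_width: -0.001
```

Emit:
send_rows(commands=[{"translation": [0, 0, 0.001], "rot": [0, 0, 0], "grip": 0}, {"translation": [0, 0, 0.001], "rot": [0, 0, 0], "grip": 0}, {"translation": [0, 0, 0], "rot": [0, 0, 0], "grip": 0}, {"translation": [0, 0, 0], "rot": [0, 0, 0], "grip": 0}, {"translation": [0, 0, 0], "rot": [0, 0, 0], "grip": 0}])

```text
t: 8.75
eef_pos: [0.4454, 0.2099, 0.0788]
tool_rot: [-0.0, 0.979, -0.204, -0.0]
contact_force: [-2.2, -1.4, 9.0]
gripper_width: -0.003
```

```bash
python3 plan.py; python3 snap.py 10
```

```text
t 8.75 stand mm TCP->tip [  9.1 -46.3  61.8] F [-2.16 -1.41  9.04] toolx deg -23.6 q7 -0.67 grip -0.0027470304504561777
```

View pics/s10.png

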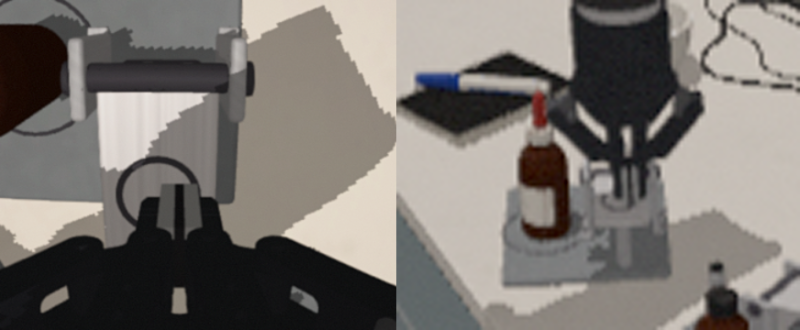

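It stopped at z = 61.8 mm with 9 N, so the flag is on its stop. I'll lift clear and check.

Emit:
send_rows(commands=[{"translation": [0, 0, -0.005], "rot": [0, 0, 0], "grip": 0}, {"translation": [0, 0, -0.015], "rot": [0, 0, 0], "grip": 0}, {"translation": [0, 0, -0.025], "rot": [0, 0, 0], "grip": 0}, {"translation": [0, 0, -0.03], "rot": [0, 0, 0], "grip": 0}, {"translation": [0, 0, -0.03], "rot": [0, 0, 0], "grip": 0}])

```text
t: 9.27
eef_pos: [0.445, 0.2097, 0.1842]
tool_rot: [0.001, 0.979, -0.204, -0.0]
contact_force: [0.3, 0.1, 0.3]
gripper_width: -0.003
```

Emit:
send_rows(commands=[{"translation": [0, -0.03, -0.02], "rot": [0, 0, 0], "grip": 0}, {"translation": [0, -0.035, -0.01], "rot": [0, 0, 0], "grip": 0}, {"translation": [0, -0.035, 0], "rot": [0, 0, 0], "grip": 0}, {"translation": [0, -0.035, 0], "rot": [0, 0, 0], "grip": 0}, {"translation": [0, -0.035, 0], "rot": [0, 0, 0], "grip": 0}])

```text
t: 9.68
eef_pos: [0.5138, 0.3678, 0.2138]
tool_rot: [-0.0, 0.979, -0.204, 0.0]
contact_force: [0.1, 0.2, -0.2]
gripper_width: -0.005
```

Emit:
send_rows(commands=[{"translation": [0, -0.03, 0], "rot": [0, 0, 0], "grip": 0}, {"translation": [0, -0.03, 0], "rot": [0, 0, 0], "grip": 0}, {"translation": [0, -0.03, 0], "rot": [0, 0, 0], "grip": 0}, {"translation": [0, -0.02, 0], "rot": [0, 0, 0], "grip": 0}, {"translation": [0, 0, 0], "rot": [0, 0, 0], "grip": 0}])

```text
t: 10.1
eef_pos: [0.5569, 0.4717, 0.2123]
tool_rot: [-0.001, 0.979, -0.202, -0.0]
contact_force: [-1.0, 0.2, -0.3]
gripper_width: 0.001
```

```bash
python3 plan.py
python3 - <<'E'
from station import *; from h import *
from ov import overlay
T=read_camera("top"); S=read_camera("side")
overlay(T,(180,205,80,75),np.pi-0.0,"pics/f_a.png",5); overlay(S,(250,165,75,75),np.pi,"pics/f_b.png",5)
# ring-side face overlay uses -n => draw done with h=+.002; measure height by depth:
P=S2W(np.array([[x,y,.062] for y in (-.03,-.05,-.07,-.076) for x in (-.012,.0,.012)]))
for c in (T,S):
    for p,(u,v) in zip(P,w2p(c,P)): print(W2S(dep(c,u,v))[0].round(3),end=" ")
    print()
a=cv2.imread("pics/f_a.png");b=cv2.imread("pics/f_b.png"); cv2.imwrite("pics/f.png",cv2.hconcat([a,b]))
cv2.imwrite("pics/f_top.png",cv2.resize(T["pixels"][190:290,180:500,::-1],None,fx=2.5,fy=2.5,interpolation=cv2.INTER_CUBIC))
T0=np.load("top0.npz"); cv2.imwrite("pics/f_top0.png",cv2.resize(T0["pixels"][190:290,180:500,::-1],None,fx=2.5,fy=2.5,interpolation=cv2.INTER_CUBIC))
E
python3 - <<'E'
import cv2
cv2.imwrite("pics/f2.png",cv2.vconcat([cv2.imread("pics/f_top.png"),cv2.imread("pics/f_top0.png")]))
E
```

```text
t 10.1 stand mm TCP->tip [  7.  238.3 195.3] F [-1.03  0.17 -0.33] toolx deg -23.3 q7 -0.97 grip 0.0013313717923722696
[-0.012 -0.03   0.064] [ 0.    -0.029  0.057] [ 0.011 -0.031  0.069] [-0.012 -0.05   0.064] [ 0.    -0.049  0.057] [ 0.012 -0.05   0.063] [-0.012 -0.07   0.06 ] [ 0.    -0.069  0.059] [ 0.012 -0.07   0.064] [-0.012 -0.076  0.063] [ 0.001 -0.075  0.053] [ 0.012 -0.076  0.064] 
[-0.012 -0.032  0.063] [-0.    -0.028  0.061] [ 0.012 -0.026  0.059] [-0.012 -0.053  0.064] [-0.    -0.046  0.059] [ 0.012 -0.05   0.062] [-0.012 -0.066  0.059] [ 0.    -0.07   0.062] [ 0.012 -0.067  0.06 ] [-0.012 -0.074  0.061] [-0.    -0.076  0.062] [ 0.012 -0.074  0.061]
```

View pics/f.png

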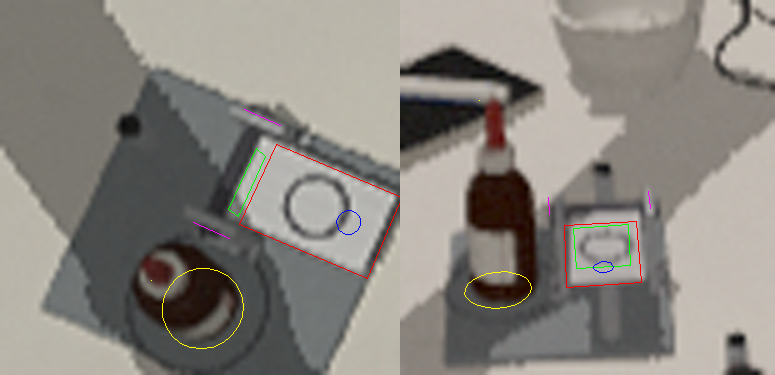

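View pics/f2.png

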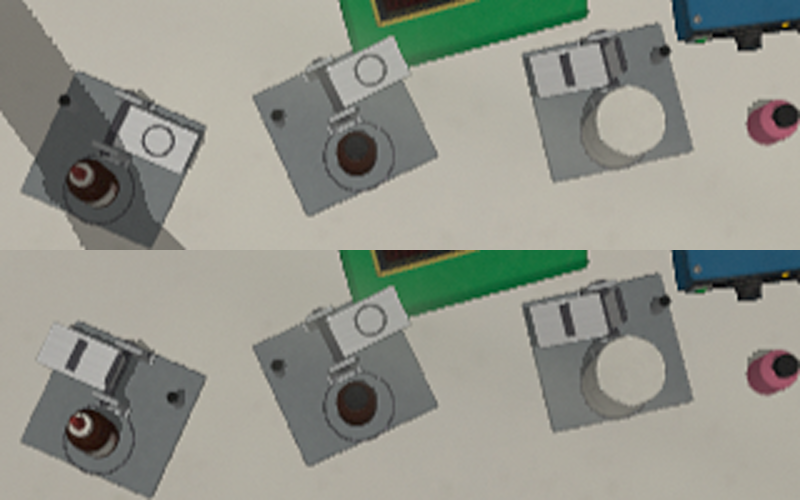

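The dropper flag lies level (about 0.062 m along its length) with the ring face up. The other two flags, the bottles and the jar look unchanged.

```bash
python3 -c "
from station import *
print(hand_in())"
```

```text
the job is handed in; nothing more can be done
None
```

The dropper bottle's flag is turned over and lies down on its other side with the ring-marked face up, and the job is handed in. I raised it by pushing its tab with the closed fingertips. Then I swung it over from behind and pressed it onto its stop, where the fingers stopped 61.8 mm above the worktop at about 9 N. I backed well away before handing in, and the last move ended at about 10.1 s.

- **Flag:** the last pictures show the ring up. The camera depth along the flag averages about 61 mm with no tilt that I could make out. Single readings scatter by several millimetres, so the force and height at the stop are the better evidence.
- **Everything else:** comparing the top pictures before and after by eye, I saw no change in the other two flags, the bottles or the jar. The dropper bottle stood about 4–7 mm nearer the hinge than the nominal spot from the start, and it did not appear to move.
- **Checks:** none failed. The model outline sat a few millimetres off in the side view, which fits the calibration error.

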